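Start the tea kettle with three light touches

TASK

Put the filled kettle on for tea with light touches of a fingertip: tap its open lid shut, then press down the thumb switch on top of its handle so that it stays level, and last press the round keep-warm key on the panel of the kettle's base well down and let it come up again. Do not press the small oblong temperature key. The kettle must stay standing as it is on its base, and nothing is picked up or shifted: leave the glasses, sugar pot, thali with its katoris and jug lid where they are.

Things in the scene. Friction and masses are not known exactly. Their poses are not given: they have to be found in the camera images.
- kettle_base: black plastic kettle base, fixed, 18 mm high; origin at the centre of its underside, under the kettle's axis. Round plate of radius 84 mm plus a tongue 150 mm wide reaching 175 mm out along its -x, roughly towards the robot. On the tongue at x = -135 mm: dark display in the middle, round keep-warm key at y = +42 mm, small oblong temperature key at y = -42 mm
- kettle: steel kettle, black handle, loose, 1.5 kg, on the base; origin at its underside's centre, 18 mm above the table. Radius 73 mm at the foot, 57 mm at the rim (z = 175 mm). Spout along +x. Handle along -x: flat head 30 mm wide, top at z = 181 mm, reaching 120 mm from the axis; grip below it to 130 mm. Stands turned any way, but the handle keeps 75 degrees or more from the base's tongue
- spout (a point): tip of the kettle's spout, 78 mm along the kettle's +x from its axis and 172 mm above its origin
- lid (a joint): the kettle's steel lid, rad: 0 = shut on its springy seal (to -0.085 while pressed, about 3 N per mm at its middle), grows as it opens; starts at 0.55 to 0.95. Stiff hinge: stays at any angle, 2 N shuts it. Hinge line on the handle side, at x = -58, z = 180 mm in the kettle's frame, along y. Disc of radius 57 mm centred 58 mm from the hinge. A tip coming straight down on the kettle's axis shuts it
- lid_mid (a point): middle of the lid's outer face, 58 mm from the hinge line; it moves with the lid. Shut, it is on the kettle's axis, 188.5 mm above the kettle's origin
- switch (a joint): thumb switch on top of the kettle's handle: 0 = off, outer end up; 0.32 rad = on, level, resting on a springy plunger (to 0.42 while pressed hard). Stays where it is left; about 1.5 N at the pad moves it. Grey paddle 42 mm long, 25 mm wide, 5 mm thick, hinged at its inner end at x = -72, z = 186 mm in the kettle's frame, reaching out along -x
- switch_pad (a point): the point to press: middle of the width of the paddle's upper face, 30 mm out from its hinge; it moves with the switch. Off, it is 99 mm from the kettle's axis and 200 mm above the kettle's origin; on, 102 mm from the axis and 191 mm above
- keep_key (a joint): round keep-warm key on the base's tongue: travel in m, 0 = up, 0.006 = all the way down; springs back when let go. Starts to move at 2 N, makes contact at 2.5 mm (4.5 N), bottoms at 8 N
- keep_top (a point): centre of the round keep-warm key's top (24 mm across), 26 mm above the table when up; moves with the key
- temp_key (a joint): small oblong temperature key on the base's tongue: travel in m, 0 = up, 0.006 = all the way down, spring-loaded like the other; not to be pressed
- temp_top (a point): centre of the oblong temperature key's top (9 by 20 mm), 26 mm above the table when up
- sugar_pot: white ceramic sugar pot with its lid on, 86 mm across, 98 mm high; origin at the centre of its underside; bystander
- glass_a: steel drinking glass, 74 mm across the rim, 104 mm high; origin at the centre of its underside; bystander
- glass_b: the second, equal steel drinking glass; origin at the centre of its underside; bystander
- thali: round steel thali, 292 mm across, 22 mm high, with three round katori slots; origin at the centre of its underside; bystander
- katori_a: small steel bowl, 84 mm across, 38 mm high, standing in a slot of the thali; origin at the centre of its underside; bystander
- katori_b: the second, equal small steel bowl in another slot; bystander
- jug_lid: yellow plastic jug lid lying on the table, 110 mm across, 34 mm high with its knob; origin at the centre of its underside; bystander
There are look-alikes about, which are no part of the job. Leave any pink look-alike of the kettle alone.

How it is judged:
By the outcome, as a careful person would: the job done as asked, in the order asked, and still so for the second after the job is handed in, with the robot touching nothing.
It also fails if it takes over 48 s, if anything falls off the work surface, if the arm or the gripper's body presses on something with over 40 N, if the wrist force passes 120 N, or if a joint passes its speed limit or range.

ROBOT

A 6-joint arm with a two-finger parallel gripper is mounted at the origin on the work surface. World frame = base frame: x ahead of the robot, y to its left, z up, the work surface at z = 0. Lengths are in mm, angles in rad, forces in N, time in s.
With the tool pointing down it reaches from about 375 to 975 mm from the base axis. Payload 3.8 kg.
Tool frame: the origin (TCP) lies at the very end of the fingers, on their centre line; the grasp point (between the pads) lies 19 mm behind it; z points along the fingers, y is the line along which they close (so a half turn about z gives the same grasp; the last joint's range is limited). The gripper opens to 88 mm and grips with 3 to 60 N. Pads are 18 mm wide; open, the fingers measure 123 mm over their backs; the gripper's body (75 mm by 187 mm) begins 45 mm behind the grasp point.
Start: joints at [-1.213, 0.264, 1.604, -0, 1.274, -0.037], TCP at [259.615, -623.071, 238.706] pointing down, gripper open.
Joint ranges: [-2.63, 2.63], [-0.94, 2.18], [0.31, 2.57], [-1.31, 4.45], [0, 2.66], [-2.55, 2.55]. Speed limits (rad/s): [2.57, 2.57, 3.14, 3.14, 3.14, 3.14].

INTERFACE

Orientations are given as a 3x3 rotation matrix whose columns are the frame's x, y, z axes.
In Python, from bench import monitor, imaging, robot gives the robot as it stands. The module is installed in compiled form; this text tells all that it offers.
- The arm moves only by the tool arm_command, never from a script. Its argument "commands" is a list that holds one entry, the list of rows, each a list of 7 numbers: the shift along the tool's x, y, z in cm, then the turn, a rotation vector about the tool's x, y, z in degrees, then the finger opening in cm, from 0 to 8.81. A call has 1 to 8 rows; each row shifts and turns the commanded pose from where the row before left it, along the tool's axes as they then stand; what a row does not reach is not made up. A row lasts 1/12 s, in which the tool goes at most 41.7 mm and 7.16 degrees, less where a joint would pass 70% of its speed; a pose out of reach is approached as far as the arm can. A call with a gripper value outside its range is refused whole. The fingers move at their own pace and stop on an object; "grip_force" is the grip in N (left out, the last holds). Time passes only in rows, so rows that do not move let the fingers close. It gives the time, the measured TCP pose, the force, the opening and the grip force at its end, in the units of the state.
- monitor.read_state(): the state, without advancing time (a new reading comes with each control period).
- imaging.grab_frame(name): name is "scene" or "top"; returns (picture, depth): 480x640x3 uint8, blue, green, red; 480x640 float32, mm along the optical axis (not along the pixel's ray), 0 where there is no reading.
- imaging.calibration(name): a dict with "fx", "fy", "cx", "cy" (pixels), "k1" (the pictures are not rectified: a ray, as slopes to the right and down, at radius r is drawn at 1 + k1 r^2 times it, then the intrinsics apply), "R" (3x3) and "t" (3): a world point X has camera coordinates R X + t. Camera axes: x right, y down, z forward; pixel columns grow to the right and rows downward; lengths in mm; the calibration is good to about 2 mm. A picture is of the moment at which its call begins. calibration takes no time and is no camera call.
- robot.finish_job(): hands the job in; it is judged then, once.
The state is a dict: "clock": time; "joint_positions": joint angles; "qd": joint speeds; "joint_efforts": joint torques, N m; "tool_pos": TCP position; "orientation": TCP orientation; "wrist_force": force on the tool from outside, world axes, zero at the start; "torque": the same for the moment, N m; "width": opening from 0.0 (shut) to 1.0 (fully open); "finger_force": force on a finger pad.
Only numpy, scipy, OpenCV 4.12 (cv2) and the standard library are available. Lean on these libraries where they do the work, as an engineer would, in place of code of your own. Each camera call takes 0.05 s, during which the arm holds its last target. There are 200 camera calls.

## Working session

There is one attempt and no reset: what is moved stays moved. The work goes in short steps, Python scripts to look and compute and a tool call to move; the robot and the scene stay as the last step left them, time stands still between calls to the robot, and variables do not carry over. Pictures are saved under pics/ and viewed, at most 10 in all, crops included, and the job is handed in when it is done.

Besides the shell and the picture viewer there is one more tool, called by a JSON object that holds its "api" and its "payload", one argument or row to a line. arm_command: Moves the arm, as the interface text tells. Its arguments: {"type":"object","properties":{"commands":{"type":"array"},"grip_force":{"type":"number"}},"required":["commands"]}

```bash
mkdir -p pics; cat > h.py <<'E'
import numpy as np, cv2
from bench import monitor, imaging, robot
def grab(n):
    p,d=imaging.grab_frame(n); np.savez(''+n+'.npz',p=p,d=d); return p,d
def cloud(n,d):
    c=imaging.calibration(n); v,u=np.mgrid[0:480,0:640]
    K=np.array([[c['fx'],0,c['cx']],[0,c['fy'],c['cy']],[0,0,1.]])
    uv=np.stack([u,v],-1).reshape(-1,1,2).astype(float)
    s=cv2.undistortPoints(uv,K,np.array([c['k1'],0,0,0.])).reshape(480,640,2)
    X=np.dstack([s,np.ones((480,640))])*d[...,None]
    return (X-np.array(c['t']))@np.array(c['R'])
def proj(n,P):
    c=imaging.calibration(n); X=np.asarray(P)@np.array(c['R']).T+np.array(c['t'])
    s=X[...,:2]/X[...,2:]; s=s*(1+c['k1']*(s**2).sum(-1,keepdims=True))
    return s*[c['fx'],c['fy']]+[c['cx'],c['cy']]
E
python3 - <<'E'
from h import *
for n in('scene','top'):
    p,d=grab(n); cv2.imwrite(f'pics/{n}0.png',p); c=imaging.calibration(n); print(n,c, (d>0).mean())
s=monitor.read_state(); print(s['clock'],s['tool_pos'],s['orientation'],s['wrist_force'],s['width'])
E
```

```text
scene {'fx': 468.2591047803074, 'fy': 468.2591047803074, 'cx': 329.41784009035484, 'cy': 236.26648519014935, 'k1': -0.11046775417096771, 'R': array([[-0.98665698,  0.16224939, -0.01353289],
       [ 0.13856677,  0.793178  , -0.59301595],
       [-0.08548248, -0.58697853, -0.80507698]]), 't': array([ 475.53928124,   -6.50552547, 1503.20632468])} 0.9959440104166667
top {'fx': 598.1887090872201, 'fy': 598.1887090872201, 'cx': 328.73259644543623, 'cy': 242.86325838592444, 'k1': -0.09876745865476069, 'R': array([[-0.01208342, -0.99985295, -0.01216813],
       [-0.98723507,  0.01386188, -0.15866556],
       [ 0.15881091,  0.01009559, -0.9872574 ]]), 't': array([  52.3973659 ,  528.57749333, 1582.35610128])} 0.99595703125
0.1 [ 259.38742565 -622.50566989  237.52831241] [[ 9.23084734e-01  3.84596022e-01 -6.87945869e-04]
 [ 3.84596629e-01 -9.23082863e-01  1.86050164e-03]
 [ 8.05104881e-05 -1.98198232e-03 -9.99998033e-01]] [ 0.44473315 -0.01191194 -0.25806318] 0.9979144356315908
```

View pics/scene0.png

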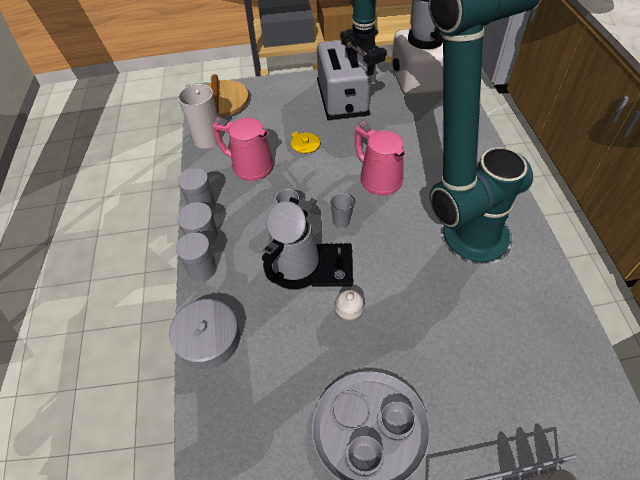

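View pics/top0.png

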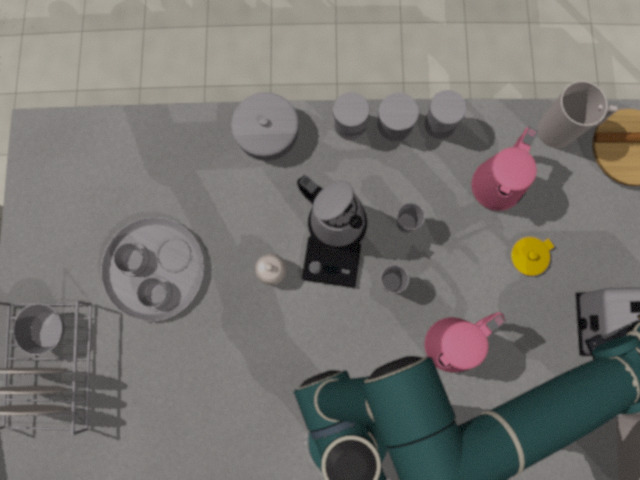

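The scene view shows the steel kettle at (295,245) with its base panel at (333,265). The pink look-alikes are at (250,150) and (382,160). In the top view the kettle is at (338,220), its handle goes to the upper left (312,190), the round key is at (316,267) and the oblong key at about (346,270). The pink ones are at (505,178) and (460,345), so I'm choosing the steel one.

```bash
python3 - <<'E'
from h import *
a=np.load('top.npz'); b=np.load('scene.npz')
ca=cv2.resize(a['p'][160:300,280:440],None,fx=4,fy=4,interpolation=cv2.INTER_CUBIC)
cb=cv2.resize(b['p'][180:310,240:370],None,fx=4.3,fy=4.3,interpolation=cv2.INTER_CUBIC)
cv2.imwrite('pics/ctop.png',ca); cv2.imwrite('pics/cscene.png',cb)
for n,f in(('top',a),('scene',b)):
    P=cloud(n,f['d']); np.save(n+'P.npy',P)
    t=P[(P[...,0]>300)&(P[...,0]<1000)&(abs(P[...,1])<500)]
    print(n,'table z',np.median(t[abs(t[:,2])<12,2]))
    for px in ([(316,267),(346,270),(330,268),(335,195),(312,188),(269,268),(396,280),(410,217)] if n=='top' else [(340,273),(288,222),(268,258),(338,256)]):
        print(px,P[px[1],px[0]].round(1))
E
```

```text
top table z 0.2733294259550375
(316, 267) [465.4  81.1  28.4]
(346, 270) [456.3  -0.5  26.5]
(330, 268) [463.9  43.2  13.4]
(335, 195) [613.   26.9 245.3]
(312, 188) [641.   83.6 207.2]
(269, 268) [456.7 202.3  92.5]
(396, 280) [ 429.  -138.     5.9]
(410, 217) [ 606.1 -183.     1.8]
scene table z 0.28061631164540674
(340, 273) [463.5  84.2  25.4]
(288, 222) [595.7  40.  245.1]
(268, 258) [660.5 111.6 196.8]
(338, 256) [457.6  16.1  15. ]
```

View pics/ctop.png

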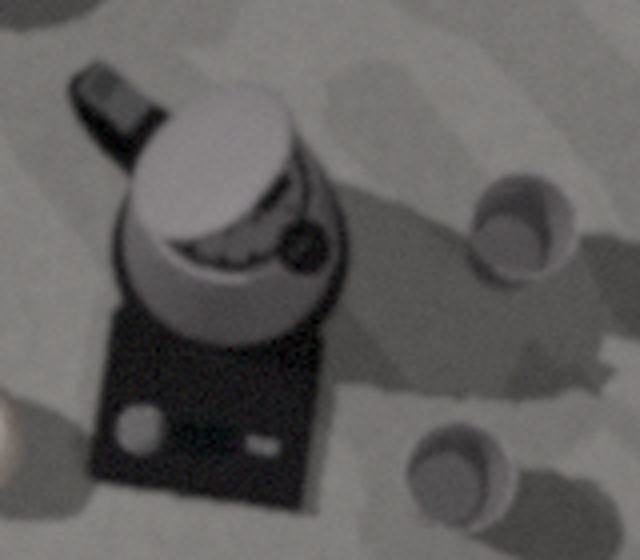

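View pics/cscene.png

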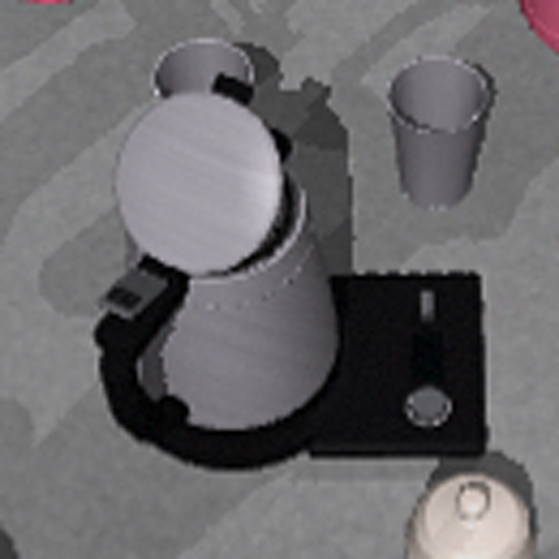

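The top crop confirms the choice: an open lid, the grey switch paddle at full-frame (309.5,187), the spout at (356,221), the round key at (315,267) and the oblong key at (345.5,271). Next I'll fit the poses.

```bash
cat > fit.py <<'E'
from h import *
from scipy.optimize import least_squares
for n in('top','scene'):
    f=np.load(n+'.npz'); P=cloud(n,f['d']); g=f['p'].astype(float).mean(2); near=np.hypot(P[...,0]-595,P[...,1]-33)
    # keys
    m=(P[...,2]>12)&(P[...,2]<34)&(P[...,0]>430)&(P[...,0]<500)&(P[...,1]>-40)&(P[...,1]<110)&(g>60)
    k,lab,st,ce=cv2.connectedComponentsWithStats(m.astype(np.uint8))
    for i in range(1,k):
        if st[i,4]>8: print(n,'key?',st[i,4],ce[i].round(1),np.median(P[lab==i],0).round(1),P[lab==i].mean(0).round(1))
    # cone
    m=(P[...,2]>45)&(P[...,2]<180)&(near<85)&(g>70)
    Q=P[m]
    r=lambda q:np.hypot(Q[:,0]-q[0],Q[:,1]-q[1])-(73-16*(Q[:,2]-18)/175)
    s=least_squares(r,[595,33],loss='soft_l1',f_scale=2); print(n,'axis',s.x.round(1),m.sum(),np.median(abs(s.fun)).round(1))
    # lid: bright points above 200
    m=(P[...,2]>195)&(near<75)&(g>75); Q=P[m]
    for _ in range(4):
        c=np.median(Q,0); A=np.c_[Q[:,:2]-c[:2],np.ones(len(Q))]; w=np.linalg.lstsq(A,Q[:,2]-c[2],rcond=None)[0]; Q=Q[abs(A@w-Q[:,2]+c[2])<6]
    print(n,'lid',len(Q),Q.mean(0).round(1),'ext',Q.min(0).round(),Q.max(0).round(),'slope deg',np.degrees(np.arctan(np.hypot(*w[:2]))).round(1),'downhill yaw',np.degrees(np.arctan2(-w[1],-w[0])).round(1))
    # handle top
    m=(P[...,2]>185)&(P[...,2]<235)&(np.hypot(P[...,0]-595,P[...,1]-33)<135)&(P[...,0]>610)&(P[...,1]>60)
    v,u=np.nonzero(m); print(n,'handle',m.sum())
    mm=m&(g>np.percentile(g[m],60)); print(' grey',g[m].min(),g[m].max(),P[mm].mean(0).round(1),mm.sum(), np.argwhere(mm).mean(0)[::-1].round(1))
E
python3 fit.py
```

```text
top key? 114 [314.2 266.7] [466.7  86.6  22.2] [467.2  86.2  21.7]
top key? 30 [345.2 271. ] [453.8   2.3  24.2] [453.8   1.8  23.7]
top axis [594.2  24.8] 633 2.0
top lid 840 [601.7  33.4 246.1] ext [551. -14. 207.] [652.  81. 278.] slope deg 37.4 downhill yaw 52.0
top handle 348
 grey 0.0 130.0 [641.5  81.  212.6] 138 [313.  187.2]
scene key? 15 [338.9 250.1] [452.8   0.8  25. ] [452.3   1.   24.3]
scene key? 71 [339.2 274.2] [466.   86.6  23.3] [466.2  86.3  22.6]
scene axis [592.9  23.6] 1146 1.3
scene lid 1153 [602.3  35.8 242.7] ext [551. -15. 204.] [653.  85. 279.] slope deg 40.3 downhill yaw 52.2
scene handle 382
 grey 0.0 164.33333333333334 [637.4  83.  211.6] 153 [275.1 244.7]
```

The two views agree:

| Point | Position (mm) | Check |
|---|---|---|
| Keep-warm key | (466.5, 86.4) | key spacing 86 against 84 given |
| Temperature key | (453.3, 1.5) | same spacing check |
| Kettle axis from cone fit | (593.5, 24) | (593.3, 23.2) from the keys |
| Handle direction | yaw about 51.5° | – |
| Lid | about 0.68 rad | – |

I'll lift first, close the fingers and turn the wrist so the tool's y axis is at about 38° yaw, which lets the gripper body pass between the sugar pot and the kettle.

{"api": "arm_command", "payload": {
  "commands": [
    [[0,0,-2,0,0,0,0],[0,0,-2,0,0,0,0],[0,0,-1.5,0,0,-7,0],[0,0,-1.5,0,0,-7,0],[0,0,-1.5,0,0,-7,0],[0,0,-1.5,0,0,-7,0],[0,0,-1.5,0,0,-7,0],[0,0,0,0,0,-7,0]]
  ],
  "grip_force": 20
}}

```text
clock: 0.77
tool_pos: [260.0, -624.1, 357.4]
orientation: [[0.423, 0.906, 0.002], [0.906, -0.423, -0.005], [-0.003, 0.004, -1.0]]
wrist_force: [-0.2, -0.5, 1.1]
width: 0.419
finger_force: 0.0
```

{"api": "arm_command", "payload": {
  "commands": [
    [[0,0,0,0,0,-7,0],[0,0,0,0,0,-7,0],[0,0,0,0,0,-7,0],[0,0,0,0,0,-7,0],[0,0,0,0,0,-7,0],[0,0,0,0,0,-7,0],[0,0,0,0,0,-7,0],[0,0,0,0,0,-7,0]]
  ]
}}

```text
clock: 1.43
tool_pos: [259.5, -622.8, 352.9]
orientation: [[-0.515, 0.857, -0.0], [0.857, 0.515, 0.001], [0.001, 0.0, -1.0]]
wrist_force: [-0.4, 0.0, 0.0]
width: 0.005
finger_force: 0.0
```

```bash
cat > go.py <<'E'
import sys
from h import *
s=monitor.read_state(); R=np.array(s['orientation']); p=np.array(s['tool_pos'])
ax=np.array([593.3,23.7]); y=np.radians(51.5); hd=np.array([np.cos(y),np.sin(y)])
T={'lid':[*ax,206.5],'off':[*(ax+102*hd),218],'on':[*(ax+102*hd),209],'key':[466.5,86.4,26]}
print('t',round(s['clock'],2),'p',p.round(1),'yaw_y',np.degrees(np.arctan2(R[1,1],R[0,1])).round(1),'tilt',R[:,2].round(3),'F',np.round(s['wrist_force'],2),'w',round(s['width'],3),'q',np.round(s['joint_positions'],2))
for k,v in T.items(): print(k,np.round(v,1),'tool shift cm',(R.T@(np.array(v)-p)/10).round(2))
E
python3 go.py; python3 - <<'E'
from h import *
ax=np.array([593.3,23.7])
for yy in(48,51.5,55):
    y=np.radians(yy); h=np.array([np.cos(y),np.sin(y)]); q=np.array([*(ax+99*h),218])
    print(yy,q.round(1),proj('top',q).round(1),proj('scene',q).round(1))
E
```

```text
t 1.43 p [ 259.5 -622.8  352.9] yaw_y 31.0 tilt [-0.     0.001 -1.   ] F [-0.37  0.01  0.05] w 0.005 q [-1.21  0.22  1.45  0.    1.47 -1.75]
lid [593.3  23.7 206.5] tool shift cm [38.24 61.88 14.71]
off [656.8 103.5 218. ] tool shift cm [41.82 71.43 13.56]
on [656.8 103.5 209. ] tool shift cm [41.82 71.43 14.46]
key [466.5  86.4  26. ] tool shift cm [50.12 54.23 32.77]
48 [659.5  97.3 218. ] [306.2 179.7] [266.9 248.9]
51.5 [654.9 101.2 218. ] [304.7 181.5] [268.8 249.8]
55 [650.1 104.8 218. ] [303.2 183.4] [270.8 250.7]
```

{"api": "arm_command", "payload": {
  "commands": [
    [[2.12,3.44,0,0,0,0,0],[2.12,3.44,0,0,0,0,0],[2.12,3.44,0,0,0,0,0],[2.12,3.44,0,0,0,0,0],[2.12,3.44,0,0,0,0,0],[2.12,3.44,0,0,0,0,0],[2.12,3.44,0,0,0,0,0],[2.12,3.44,0,0,0,0,0]]
  ]
}}

```text
clock: 2.1
tool_pos: [410.3, -335.0, 353.3]
orientation: [[-0.509, 0.861, -0.0], [0.861, 0.509, 0.0], [0.0, -0.0, -1.0]]
wrist_force: [1.6, 0.2, 0.4]
width: 0.006
finger_force: 0.0
```

{"api": "arm_command", "payload": {
  "commands": [
    [[2.12,3.44,0,0,0,0,0],[2.12,3.44,0,0,0,0,0],[2.12,3.44,0,0,0,0,0],[2.12,3.44,0,0,0,0,0],[2.12,3.44,0,0,0,0,0],[2.12,3.44,0,0,0,0,0],[2.12,3.44,0,0,0,0,0],[2.12,3.44,0,0,0,0,0]]
  ]
}}

```text
clock: 2.77
tool_pos: [560.8, -48.8, 353.3]
orientation: [[-0.509, 0.86, -0.001], [0.86, 0.509, -0.0], [0.0, -0.0, -1.0]]
wrist_force: [0.8, 0.2, 0.2]
width: 0.002
finger_force: 0.0
```

{"api": "arm_command", "payload": {
  "commands": [
    [[2.12,3.44,0,0,0,0,0],[2.12,3.44,0,0,0,0,0],[0,0,0,0,0,-7,0],[0,0,0,0,0,0,0],[0,0,0,0,0,0,0]]
  ]
}}

```text
clock: 3.18
tool_pos: [597.8, 20.9, 352.9]
orientation: [[-0.609, 0.793, -0.002], [0.793, 0.609, -0.001], [0.001, -0.002, -1.0]]
wrist_force: [-0.2, 0.4, 0.6]
width: 0.006
finger_force: 0.0
```

```bash
python3 go.py
```

```text
t 3.18 p [597.8  20.9 352.9] yaw_y 37.5 tilt [-0.002 -0.001 -1.   ] F [-0.17  0.36  0.59] w 0.006 q [-0.01  0.07  1.62 -0.    1.45 -0.66]
lid [593.3  23.7 206.5] tool shift cm [ 0.48 -0.17 14.64]
off [656.8 103.5 218. ] tool shift cm [ 2.95  9.73 13.48]
on [656.8 103.5 209. ] tool shift cm [ 2.95  9.73 14.38]
key [466.5  86.4  26. ] tool shift cm [13.17 -6.37 32.71]
```

{"api": "arm_command", "payload": {
  "commands": [
    [[0.48,-0.17,1,0,0,0,0],[0,0,2,0,0,0,0],[0,0,2,0,0,0,0],[0,0,1.5,0,0,0,0],[0,0,0.8,0,0,0,0],[0,0,0.8,0,0,0,0],[0,0,0.8,0,0,0,0],[0,0,0.8,0,0,0,0]]
  ]
}}

```text
clock: 3.85
tool_pos: [594.2, 23.0, 257.0]
orientation: [[-0.609, 0.793, 0.002], [0.793, 0.609, -0.0], [-0.001, 0.001, -1.0]]
wrist_force: [-0.5, -0.2, 0.8]
width: 0.005
finger_force: 0.4
```

{"api": "arm_command", "payload": {
  "commands": [
    [[0,0,0.7,0,0,0,0],[0,0,0.7,0,0,0,0],[0,0,0.7,0,0,0,0],[0,0,0.7,0,0,0,0],[0,0,0.5,0,0,0,0],[0,0,0.4,0,0,0,0]]
  ]
}}

```text
clock: 4.35
tool_pos: [593.6, 23.5, 218.9]
orientation: [[-0.61, 0.792, -0.001], [0.792, 0.61, -0.0], [0.0, -0.001, -1.0]]
wrist_force: [-0.9, -0.3, 1.2]
width: 0.006
finger_force: 0.4
```

{"api": "arm_command", "payload": {
  "commands": [
    [[0,0,0.3,0,0,0,0],[0,0,0.3,0,0,0,0],[0,0,0.2,0,0,0,0],[0,0,0,0,0,0,0]]
  ]
}}

```text
clock: 4.68
tool_pos: [593.7, 23.5, 211.2]
orientation: [[-0.61, 0.792, -0.0], [0.792, 0.61, 0.0], [0.0, -0.0, -1.0]]
wrist_force: [-0.3, 0.0, 0.0]
width: 0.003
finger_force: 0.0
```

```bash
python3 go.py
```

```text
t 4.68 p [593.7  23.5 211.2] yaw_y 37.6 tilt [-0.  0. -1.] F [-0.32  0.02  0.04] w 0.003 q [-0.    0.13  1.81  0.    1.2  -0.66]
lid [593.3  23.7 206.5] tool shift cm [ 0.04 -0.02  0.47]
off [656.8 103.5 218. ] tool shift cm [ 2.49  9.88 -0.68]
on [656.8 103.5 209. ] tool shift cm [2.49 9.88 0.22]
key [466.5  86.4  26. ] tool shift cm [12.74 -6.23 18.53]
```

{"api": "arm_command", "payload": {
  "commands": [
    [[0,0,0.2,0,0,0,0],[0,0,0.2,0,0,0,0],[0,0,0.1,0,0,0,0],[0,0,0,0,0,0,0]]
  ]
}}

```text
clock: 5.02
tool_pos: [593.9, 23.4, 206.6]
orientation: [[-0.61, 0.792, 0.0], [0.792, 0.61, -0.0], [-0.0, 0.0, -1.0]]
wrist_force: [0.4, 0.8, 0.4]
width: 0.006
finger_force: 0.0
```

{"api": "arm_command", "payload": {
  "commands": [
    [[0,0,0.1,0,0,0,0],[0,0,0.1,0,0,0,0],[0,0,0,0,0,0,0]]
  ]
}}

```text
clock: 5.27
tool_pos: [593.9, 23.4, 205.5]
orientation: [[-0.61, 0.792, 0.0], [0.792, 0.61, -0.0], [-0.0, 0.0, -1.0]]
wrist_force: [-1.8, -0.6, 4.8]
width: 0.004
finger_force: 2.2
```

{"api": "arm_command", "payload": {
  "commands": [
    [[0,0,-0.3,0,0,0,0],[0,0,-0.7,0,0,0,0],[0,0,-2,0,0,0,0],[0,0,-2,0,0,0,0],[0,0,-1,0,0,0,0]]
  ]
}}

```text
clock: 5.68
tool_pos: [594.9, 23.6, 267.5]
orientation: [[-0.61, 0.792, 0.003], [0.792, 0.61, 0.0], [-0.002, 0.003, -1.0]]
wrist_force: [0.8, 0.3, 0.6]
width: 0.004
finger_force: 0.0
```

```bash
python3 - <<'E'
from h import *
p,d=grab('scene'); P=cloud('scene',d)
ax=np.array([593.3,23.7]);y=np.radians(51.5);h=np.array([np.cos(y),np.sin(y)]);n=np.array([-h[1],h[0]])
im=cv2.resize(p[180:310,240:370],None,fx=4.3,fy=4.3,interpolation=cv2.INTER_CUBIC)
pts=[[*(ax+99*h),218]]+[[*(ax+a*h+b*n),c] for a,c in((72,206),(112,219)) for b in(-12.5,12.5)]
for q in pts:
    u=(proj('scene',np.array(q))-[240,180])*4.3; cv2.circle(im,tuple(int(v) for v in u),3,(0,0,255),-1)
cv2.imwrite('pics/lidshut.png',im)
g=p.mean(2); L=(P[...,:2]-ax)
m=(np.hypot(L[...,0],L[...,1])<56)&(P[...,2]>190)&(P[...,2]<235)&(g>60); Q=P[m]
A=np.c_[Q[:,:2]-ax,np.ones(len(Q))]; w=np.linalg.lstsq(A,Q[:,2],rcond=None)[0]; print(m.sum(),w.round(3),'slope along handle',(w[:2]@h).round(3))
E
python3 go.py
```

```text
1046 [ 7.00000e-03 -3.40000e-02  2.03882e+02] slope along handle -0.022
t 5.73 p [595.8  23.6 269.2] yaw_y 37.6 tilt [ 0.006  0.    -1.   ] F [0.85 0.24 1.5 ] w 0.004 q [-0.    0.09  1.75  0.    1.3  -0.66]
lid [593.3  23.7 206.5] tool shift cm [ 0.19 -0.23  6.27]
off [656.8 103.5 218. ] tool shift cm [2.63 9.68 5.16]
on [656.8 103.5 209. ] tool shift cm [2.64 9.68 6.06]
key [466.5  86.4  26. ] tool shift cm [12.96 -6.53 24.24]
```

View pics/lidshut.png

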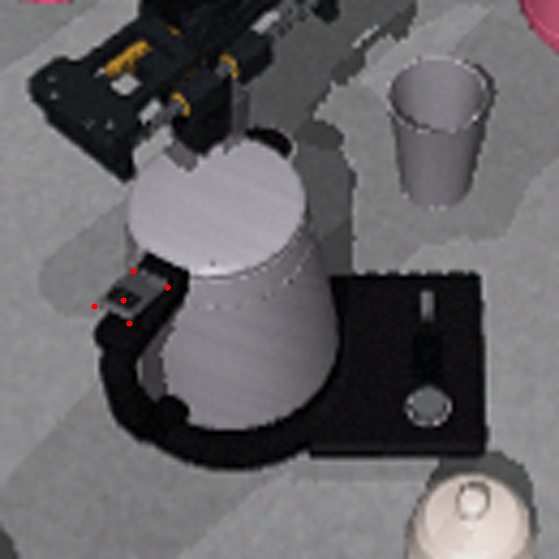

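The lid is shut: its face is level at z = 204 to 206 mm. The projected paddle corners and pad fall on the paddle at crop (123,298), so I'm moving to the switch.

{"api": "arm_command", "payload": {
  "commands": [
    [[0.65,2.4,0,0,0,0,0],[0.65,2.4,0,0,0,0,0],[0.65,2.4,0,0,0,0,0],[0.65,2.4,0,0,0,0,0],[0,0,1.3,0,0,0,0],[0,0,1.3,0,0,0,0],[0,0,0,0,0,0,0],[0,0,0,0,0,0,0]]
  ]
}}

```text
clock: 6.4
tool_pos: [652.1, 101.8, 236.0]
orientation: [[-0.61, 0.792, -0.005], [0.792, 0.61, -0.001], [0.002, -0.004, -1.0]]
wrist_force: [0.2, 0.5, -0.2]
width: 0.006
finger_force: 0.0
```

```bash
python3 go.py
```

```text
t 6.4 p [652.1 101.8 236. ] yaw_y 37.6 tilt [-0.005 -0.001 -1.   ] F [ 0.17  0.49 -0.16] w 0.006 q [ 0.12  0.24  1.64 -0.    1.27 -0.54]
lid [593.3  23.7 206.5] tool shift cm [-2.61 -9.41  2.99]
off [656.8 103.5 218. ] tool shift cm [-0.16  0.49  1.8 ]
on [656.8 103.5 209. ] tool shift cm [-0.16  0.49  2.7 ]
key [466.5  86.4  26. ] tool shift cm [ 10.05 -15.55  21.09]
```

{"api": "arm_command", "payload": {
  "commands": [
    [[-0.1,0.2,0.5,0,0,0,0],[0,0,0.5,0,0,0,0],[0,0,0.4,0,0,0,0],[0,0,0.3,0,0,0,0],[0,0,0.3,0,0,0,0],[0,0,0,0,0,0,0]]
  ]
}}

```text
clock: 6.9
tool_pos: [656.1, 103.0, 218.4]
orientation: [[-0.61, 0.792, -0.0], [0.792, 0.61, 0.0], [0.0, 0.0, -1.0]]
wrist_force: [-0.0, -0.0, 0.8]
width: 0.008
finger_force: 0.1
```

{"api": "arm_command", "payload": {
  "commands": [
    [[0,0,0.2,0,0,0,0],[0,0,0.2,0,0,0,0],[0,0,0.2,0,0,0,0],[0,0,0,0,0,0,0]]
  ]
}}

```text
clock: 7.23
tool_pos: [656.1, 103.1, 212.3]
orientation: [[-0.61, 0.792, -0.0], [0.792, 0.61, -0.0], [0.0, -0.0, -1.0]]
wrist_force: [0.1, -0.0, 0.1]
width: 0.007
finger_force: 0.3
```

```bash
python3 go.py
```

```text
t 7.23 p [656.1 103.1 212.3] yaw_y 37.6 tilt [-0. -0. -1.] F [ 0.1  -0.01  0.09] w 0.007 q [ 0.12  0.26  1.66 -0.    1.22 -0.54]
lid [593.3  23.7 206.5] tool shift cm [-2.46 -9.82  0.59]
off [656.8 103.5 218. ] tool shift cm [-0.01  0.08 -0.57]
on [656.8 103.5 209. ] tool shift cm [-0.01  0.08  0.33]
key [466.5  86.4  26. ] tool shift cm [ 10.25 -16.03  18.64]
```

{"api": "arm_command", "payload": {
  "commands": [
    [[0,0,0.15,0,0,0,0],[0,0,0.15,0,0,0,0],[0,0,0,0,0,0,0]]
  ]
}}

```text
clock: 7.48
tool_pos: [656.1, 103.1, 209.4]
orientation: [[-0.61, 0.792, -0.0], [0.792, 0.61, -0.0], [0.0, -0.0, -1.0]]
wrist_force: [0.6, 0.1, 0.5]
width: 0.004
finger_force: 0.0
```

{"api": "arm_command", "payload": {
  "commands": [
    [[0,0,0.1,0,0,0,0],[0,0,0,0,0,0,0]]
  ]
}}

```text
clock: 7.65
tool_pos: [656.2, 103.1, 208.9]
orientation: [[-0.61, 0.792, 0.0], [0.792, 0.61, 0.0], [-0.0, 0.0, -1.0]]
wrist_force: [-0.8, 0.6, 0.8]
width: 0.009
finger_force: 0.7
```

{"api": "arm_command", "payload": {
  "commands": [
    [[0,0,0.1,0,0,0,0],[0,0,0,0,0,0,0]]
  ]
}}

```text
clock: 7.82
tool_pos: [656.3, 103.2, 208.4]
orientation: [[-0.61, 0.792, 0.0], [0.792, 0.61, 0.0], [-0.0, 0.0, -1.0]]
wrist_force: [-2.0, 1.2, 4.4]
width: 0.004
finger_force: 2.0
```

{"api": "arm_command", "payload": {
  "commands": [
    [[0,0,0.1,0,0,0,0],[0,0,0,0,0,0,0]]
  ]
}}

```text
clock: 7.98
tool_pos: [656.3, 103.2, 207.9]
orientation: [[-0.61, 0.792, 0.001], [0.792, 0.61, 0.0], [-0.0, 0.001, -1.0]]
wrist_force: [-1.7, 0.5, 6.3]
width: 0.003
finger_force: 3.1
```

{"api": "arm_command", "payload": {
  "commands": [
    [[0,0,-0.3,0,0,0,0],[0,0,-0.7,0,0,0,0],[0,0,-2,0,0,0,0],[0,0,-1.5,0,0,0,0],[2,-3.2,0,0,0,0,0],[2,-3.2,0,0,0,0,0],[2,-3.2,0,0,0,0,0],[2,-3.2,0,0,0,0,0]]
  ]
}}

```text
clock: 8.65
tool_pos: [504.3, 88.0, 251.2]
orientation: [[-0.61, 0.792, -0.001], [0.792, 0.61, -0.0], [0.0, -0.001, -1.0]]
wrist_force: [0.6, 0.4, 0.2]
width: 0.008
finger_force: 0.0
```

{"api": "arm_command", "payload": {
  "commands": [
    [[2,-3.2,0,0,0,0,0],[0,0,0,0,0,0,0],[0,0,0,0,0,0,0]]
  ]
}}

```text
clock: 8.9
tool_pos: [466.6, 84.4, 251.5]
orientation: [[-0.611, 0.792, 0.0], [0.792, 0.611, -0.0], [-0.0, 0.0, -1.0]]
wrist_force: [1.5, -0.3, -0.3]
width: 0.006
finger_force: 0.0
```

```bash
python3 go.py; python3 - <<'E'
from h import *
p,d=grab('scene'); P=cloud('scene',d)
im=cv2.resize(p[200:300,240:370],None,fx=5,fy=5,interpolation=cv2.INTER_CUBIC); cv2.imwrite('pics/sw.png',im)
ax=np.array([593.3,23.7]);y=np.radians(51.5);h=np.array([np.cos(y),np.sin(y)]);n=np.array([-h[1],h[0]])
L=P[...,:2]-ax; a=L@h; b=L@n
for lo in(76,84,92,100,108):
    m=(a>lo)&(a<lo+8)&(abs(b)<10)&(P[...,2]>190); print(lo+4,m.sum(),P[m][:,2].mean().round(1))
m=(np.hypot(a,b)<54)&(P[...,2]>190)&(P[...,2]<225)
w=np.linalg.lstsq(np.c_[a[m],b[m],np.ones(m.sum())],P[m][:,2],rcond=None)[0]; print('lid',m.sum(),w.round(3))
t=(P[...,0]>350)&(P[...,0]<900)&(abs(P[...,2])<5)&(abs(P[...,1])<400); w=np.linalg.lstsq(np.c_[a[t],b[t],np.ones(t.sum())],P[t][:,2],rcond=None)[0]; print('table',w.round(4))
E
```

```text
t 8.9 p [466.6  84.4 251.5] yaw_y 37.6 tilt [ 0. -0. -1.] F [ 1.55 -0.31 -0.32] w 0.006 q [ 0.13 -0.13  2.   -0.    1.27 -0.53]
lid [593.3  23.7 206.5] tool shift cm [-12.54   6.33   4.51]
off [656.8 103.5 218. ] tool shift cm [-10.09  16.23   3.36]
on [656.8 103.5 209. ] tool shift cm [-10.09  16.23   4.26]
key [466.5  86.4  26. ] tool shift cm [ 0.17  0.11 22.55]
80 22 207.3
88 22 206.7
96 21 206.7
104 25 207.0
112 32 201.7
lid 976 [-1.30000e-02 -1.70000e-02  2.04049e+02]
table [0.0003 0.0001 0.0127]
```

View pics/sw.png

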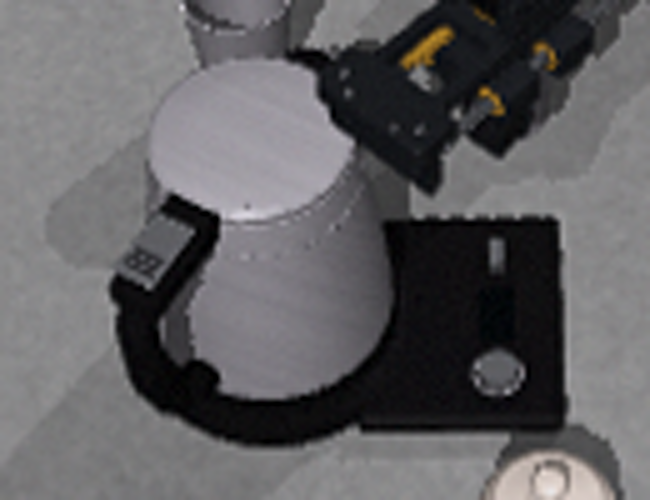

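The switch is level at z = 207 mm along its whole length, and the lid is shut. Now I'm going down onto the round key, seen at crop (498,370).

{"api": "arm_command", "payload": {
  "commands": [
    [[0.17,0.1,2,0,0,0,0],[0,0,3,0,0,0,0],[0,0,3.5,0,0,0,0],[0,0,3.5,0,0,0,0],[0,0,3.5,0,0,0,0],[0,0,3,0,0,0,0],[0,0,1.5,0,0,0,0],[0,0,0,0,0,0,0]]
  ]
}}

```text
clock: 9.62
tool_pos: [466.2, 86.2, 47.5]
orientation: [[-0.61, 0.792, -0.008], [0.792, 0.61, -0.001], [0.004, -0.007, -1.0]]
wrist_force: [-0.5, -0.3, 0.2]
width: 0.005
finger_force: 0.0
```

{"api": "arm_command", "payload": {
  "commands": [
    [[0,0,0.6,0,0,0,0],[0,0,0.6,0,0,0,0],[0,0,0,0,0,0,0],[0,0,0,0,0,0,0]]
  ]
}}

```text
clock: 9.95
tool_pos: [469.4, 86.7, 40.6]
orientation: [[-0.61, 0.792, 0.002], [0.792, 0.61, 0.0], [-0.001, 0.002, -1.0]]
wrist_force: [-0.0, 0.9, 0.6]
width: 0.001
finger_force: 0.0
```

```bash
python3 go.py
```

```text
t 9.95 p [469.4  86.7  40.6] yaw_y 37.6 tilt [ 0.002  0.    -1.   ] F [-0.02  0.86  0.55] w 0.001 q [ 0.13  0.11  2.19  0.    0.84 -0.53]
lid [593.3  23.7 206.5] tool shift cm [-12.57   6.   -16.57]
off [656.8 103.5 218. ] tool shift cm [-10.13  15.9  -17.71]
on [656.8 103.5 209. ] tool shift cm [-10.13  15.9  -16.81]
key [466.5  86.4  26. ] tool shift cm [ 0.15 -0.25  1.46]
```

{"api": "arm_command", "payload": {
  "commands": [
    [[0.1,-0.2,0.5,0,0,0,0],[0,0,0.5,0,0,0,0],[0,0,0.2,0,0,0,0],[0,0,0.2,0,0,0,0],[0,0,0,0,0,0,0]]
  ]
}}

```text
clock: 10.37
tool_pos: [465.7, 86.1, 25.6]
orientation: [[-0.61, 0.792, -0.001], [0.792, 0.61, -0.0], [0.0, -0.0, -1.0]]
wrist_force: [-1.3, 0.5, 2.1]
width: 0.003
finger_force: 1.4
```

{"api": "arm_command", "payload": {
  "commands": [
    [[0,0,0.15,0,0,0,0],[0,0,0.15,0,0,0,0],[0,0,0,0,0,0,0]]
  ]
}}

```text
clock: 10.62
tool_pos: [465.9, 86.1, 22.8]
orientation: [[-0.61, 0.792, -0.0], [0.792, 0.61, -0.0], [0.0, -0.0, -1.0]]
wrist_force: [-1.8, -1.0, 5.7]
width: 0.006
finger_force: 2.8
```

{"api": "arm_command", "payload": {
  "commands": [
    [[0,0,0.15,0,0,0,0],[0,0,0,0,0,0,0]]
  ]
}}

```text
clock: 10.78
tool_pos: [465.9, 86.2, 21.4]
orientation: [[-0.61, 0.792, -0.0], [0.792, 0.61, -0.0], [0.0, -0.0, -1.0]]
wrist_force: [-3.7, 0.7, 7.3]
width: 0.004
finger_force: 3.4
```

{"api": "arm_command", "payload": {
  "commands": [
    [[0,0,0.1,0,0,0,0],[0,0,0,0,0,0,0],[0,0,0,0,0,0,0]]
  ]
}}

```text
clock: 11.03
tool_pos: [465.9, 86.1, 20.7]
orientation: [[-0.61, 0.792, -0.0], [0.792, 0.61, -0.0], [0.0, -0.0, -1.0]]
wrist_force: [-2.7, -0.7, 7.3]
width: 0.005
finger_force: 3.8
```

{"api": "arm_command", "payload": {
  "commands": [
    [[0,0,-0.3,0,0,0,0],[0,0,-0.5,0,0,0,0],[0,0,-1.5,0,0,0,0],[0,0,-3,0,0,0,0],[0,0,-3.5,0,0,0,0],[0,0,-3.5,0,0,0,0],[0,0,-3,0,0,0,0],[0,0,-2,0,0,0,0]]
  ]
}}

```text
clock: 11.7
tool_pos: [467.6, 86.4, 196.9]
orientation: [[-0.61, 0.792, 0.005], [0.792, 0.61, 0.001], [-0.003, 0.005, -1.0]]
wrist_force: [0.3, -0.3, -1.1]
width: 0.003
finger_force: 0.0
```

{"api": "arm_command", "payload": {
  "commands": [
    [[0,0,-3,0,0,0,0],[0,0,-2,0,0,0,0],[0,0,0,0,0,0,0],[0,0,0,0,0,0,0],[0,0,0,0,0,0,0]]
  ]
}}

```text
clock: 12.12
tool_pos: [465.4, 86.1, 242.0]
orientation: [[-0.61, 0.792, -0.001], [0.792, 0.61, -0.0], [0.001, -0.001, -1.0]]
wrist_force: [0.4, 0.1, -0.8]
width: 0.005
finger_force: 0.0
```

```bash
python3 go.py|head -1; python3 - <<'E'
from h import *
p,d=grab('scene'); P=cloud('scene',d); cv2.imwrite('pics/end.png',p)
ax=np.array([593.3,23.7]);y=np.radians(51.5);h=np.array([np.cos(y),np.sin(y)]);n=np.array([-h[1],h[0]])
L=P[...,:2]-ax; a=L@h; b=L@n
for lo in(76,92,104):
    m=(a>lo)&(a<lo+8)&(abs(b)<10)&(P[...,2]>190); print(lo+4,P[m][:,2].mean().round(1))
m=np.hypot(P[...,0]-466,P[...,1]-86)<9; print('key z',P[m&(P[...,2]<40)][:,2].mean().round(1))
E
```

```text
t 12.12 p [465.4  86.1 242. ] yaw_y 37.6 tilt [-0.001 -0.    -1.   ] F [ 0.4   0.14 -0.83] w 0.005 q [ 0.13 -0.13  2.01  0.    1.26 -0.53]
80 208.1
96 208.0
108 204.7
key z 25.3
```

View pics/end.png

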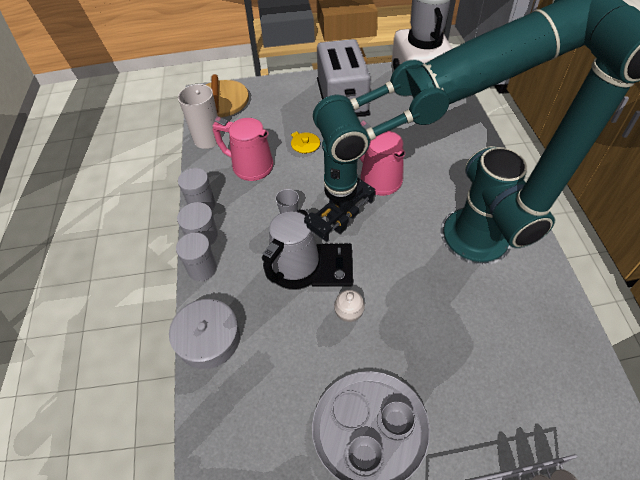

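The final picture shows the kettle at (293,245) standing on its base with the lid shut and the switch level. The round key at (340,274) is up again, the bystanders I can see are where they were, and the gripper hangs clear.

```bash
python3 -c "
from bench import robot; print(robot.finish_job())"
```

```text
the job is handed in; nothing more can be done
None
```

The job is handed in: I tapped the kettle's lid shut, pressed the switch level, then pressed the keep-warm key about 5 mm down and let it come up, at about 12 s on the robot's clock, with the kettle still on its base and the temperature key untouched.

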